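# Cover the open movements with their dust caps

## Task

Three bare clockwork movements lie open on the bench: cover each with the aluminium dust cap of its own size (largest cap on the largest movement, and so on), so that every cap stands flat on the bench right round its movement. Move the caps upright, leave the movements where they lie, and do not disturb the loupe, the tin or the spool.

Things in the scene. Friction and masses are not known exactly. Their poses are not given: they have to be found in the camera images.
- large_cap: the largest of three plain round aluminium dust caps with a black knob on top: 79 mm outer diameter, 74 mm inner diameter (wall 2.5 mm), open below, flat roof 26 mm above its rim, inner height 23 mm; the knob, on the axis, is an upright cylinder 16 mm in diameter from 26 to 50 mm above the rim: lift the cap by it. Stands on the bench, rim down, loose, about 30 to 130 g. Origin on the axis at the level of the lower rim, z up along the axis; yaw has no meaning
- medium_cap: the middle-sized of three plain round aluminium dust caps with a black knob on top: 61 mm outer diameter, 56 mm inner diameter (wall 2.5 mm), open below, flat roof 26 mm above its rim, inner height 23 mm; the knob, on the axis, is an upright cylinder 16 mm in diameter from 26 to 50 mm above the rim: lift the cap by it. Stands on the bench, rim down, loose, about 30 to 130 g. Origin on the axis at the level of the lower rim, z up along the axis; yaw has no meaning
- small_cap: the smallest of three plain round aluminium dust caps with a black knob on top: 43 mm outer diameter, 38 mm inner diameter (wall 2.5 mm), open below, flat roof 26 mm above its rim, inner height 23 mm; the knob, on the axis, is an upright cylinder 16 mm in diameter from 26 to 50 mm above the rim: lift the cap by it. Stands on the bench, rim down, loose, about 30 to 130 g. Origin on the axis at the level of the lower rim, z up along the axis; yaw has no meaning
- large_movement: the largest of three bare clockwork movements: brass plate with wheels and steel bridges on a round black cushion, 58 mm in diameter over all, 13 mm high, lying loose on the bench. Origin at the centre of its underside, z up; yaw has no meaning for the task
- medium_movement: the middle-sized of three bare clockwork movements: brass plate with wheels and steel bridges on a round black cushion, 40 mm in diameter over all, 13 mm high, lying loose on the bench. Origin at the centre of its underside, z up; yaw has no meaning for the task
- small_movement: the smallest of three bare clockwork movements: brass plate with wheels and steel bridges on a round black cushion, 22 mm in diameter over all, 13 mm high, lying loose on the bench. Origin at the centre of its underside, z up; yaw has no meaning for the task
- eye_loupe: bystander: black eye loupe standing on its flared cup, 42 mm across, 35 mm high; loose; origin at the centre of its underside
- round_tin: bystander: flat round silver tin, 35 mm across, 12 mm high; loose; origin at the centre of its underside
- thread_spool: bystander: wooden spool with dark thread, 28 mm across, 30 mm high; loose; origin at the centre of its underside
Things that resemble listed ones, but are neither listed nor needed, are in the scene too. Leave any pink look-alike of the medium_movement alone. What is shaped like the small_cap but pink is not meant.

How it is judged:
By the outcome, as a careful person would: the job done as asked, in the order asked, and still so for the second after the job is handed in, with the robot touching nothing.
It also fails if it takes over 83 s, if anything falls off the work surface, if the arm or the gripper's body presses on something with over 40 N, if the wrist force passes 120 N, or if a joint passes its speed limit or range.

## Robot

A 7-joint arm with a two-finger parallel gripper is mounted at the origin on a cart in front of the work surface, level with it; the furniture and walls round the work are solid. World frame = base frame: x ahead of the robot, y to its left, z up, the work surface at z = 0. Lengths are in m, angles in rad, forces in N, time in s.
With the tool pointing down it reaches from about 0.425 to 0.875 m from the base axis. Payload 4.7 kg.
Tool frame: the origin (TCP) lies at the very end of the fingers, on their centre line; the grasp point (between the pads) lies 19 mm behind it; z points along the fingers, y is the direction in which the jaws open and shut (so a half turn about z gives the same grasp; the last joint's range is limited). The gripper opens to 87 mm and grips with 3 to 60 N. Pads are 19 mm wide; open, the fingers measure 117 mm over their backs; the gripper's body (75 mm by 190 mm) begins 51 mm behind the grasp point.
Start: joints at [1.272, 0.321, -0.07, 1.45, 0.023, 1.371, -0.057], TCP at [0.2, -0.618, 0.197] pointing down, gripper open.
Joint ranges: [-2.86, 2.86], [-0.3, 2.09], [-1.38, 1.24], [0.06, 2.45], [-1.56, 4.7], [0.09, 2.05], [-2.69, 2.69]. Speed limits (rad/s): [2.57, 2.57, 3.14, 3.14, 3.14, 3.14, 3.14].

## Interface

Orientations are given as a rotation vector (axis times angle).
In Python, from bench import * gives the robot as it stands.
- The arm moves only by the shell command python3 -m jog 'ROWS' [OPENING] [FORCE]. ROWS is JSON, a list of rows, each a list of 4 numbers: the shift along the world's x, y, z in mm, then the turn about the world's z in rad. In form: [[x, y, z, twist], ...]. A call has exactly 8 rows; each row is the pose to reach, as a shift and turn from the pose commanded when the call began; what a row does not reach only later rows make up. A row lasts 1/8 s, in which the tool goes at most 62.5 mm and 10.7 degrees, less where a joint would pass 70% of its speed; a pose out of reach is approached as far as the arm can. A call with a gripper value outside its range is refused whole. OPENING is the opening, from -1 (shut) to 1 (fully open), set as the call begins (- or left out, the last holds). The fingers move at their own pace and stop on an object; FORCE is the grip in N (left out, the last holds). Time passes only in rows, so rows that repeat a pose let the fingers close, or fill a call up. It gives the time, the measured TCP pose, the force and the opening at its end, in the units of the state.
- get_state(): the state, without advancing time (a new reading comes with each control period).
- get_image(name): name is "side" or "top"; returns a dict with "image" (400x640x3 uint8, red, green, blue), "fx", "fy", "cx", "cy" (pixels), "D" ([k1, k2, p1, p2, k3] as OpenCV has them; the pictures are not rectified), "position" and "rotation" of the camera in the world. Camera axes: x right, y down, z forward; pixel columns grow to the right and rows downward; lengths in m; the calibration is good to about 2 mm. A picture is of the moment at which its call begins. There is no depth.
- close_job(): hands the job in, once; it reports no verdict.
The state is a dict: "time": time; "joint_positions": joint angles; "qd": joint speeds; "joint_torque": joint torques, N m; "position": TCP position; "tool_rot": TCP orientation; "ft_force": force on the tool from outside, world axes, zero at the start; "torque": the same for the moment, N m; "grip_width": opening from 0.0 (shut) to 1.0 (fully open).
Only numpy, scipy, OpenCV 4.12 (cv2) and the standard library are available. Lean on these libraries where they do the work, as an engineer would, in place of code of your own. Each camera call takes 0.05 s, during which the arm holds its last target. There are 200 camera calls.

## Working session

There is one attempt and no reset: what is moved stays moved. The work goes in short steps, Python scripts to look and compute and a shell command to move; the robot and the scene stay as the last step left them, time stands still between calls to the robot, and variables do not carry over. Pictures are saved under pics/ and viewed, about 12 in all and at most 16, crops included, and the job is handed in when it is done.

```bash
mkdir -p pics; cat > h.py <<'E'
from bench import *
import numpy as np, cv2
def snap(n,tag):
    d=get_image(n); cv2.imwrite(f'pics/{tag}.png',d['image'][:,:,::-1]); return d
def ray(d,u,v,z):
    K=np.array([[d['fx'],0,d['cx']],[0,d['fy'],d['cy']],[0,0,1.]])
    p=cv2.undistortPoints(np.array([[[u,v]]],float),K,np.array(d['D'],float))[0,0]
    R=np.array(d['rotation'],float)
    if R.shape!=(3,3): R=cv2.Rodrigues(R)[0]
    r=R@np.array([p[0],p[1],1]); o=np.array(d['position'])
    return o+r*(z-o[2])/r[2]
E
python3 - <<'E'
from h import *
import pickle
for n in('top','side'):
    d=snap(n,n+'0'); pickle.dump(d,open(n+'.pkl','wb')); print(n,d['position'],d['rotation'],d['fx'],d['D'])
print(get_state())
E
```

```text
top [ 0.43458448 -0.01729611  0.88313171] [-2.19416075  2.1482428  -0.11592227] 399.13431202035923 [-0.06639977  0.          0.          0.          0.        ]
side [0.46534906 0.75753538 0.62636024] [-0.15634312  2.77274758 -1.39645567] 482.4691615020879 [-0.05427933  0.          0.          0.          0.        ]
{'time': 0.1, 'joint_positions': array([ 1.27212257,  0.3217338 , -0.0700669 ,  1.45155021,  0.02259321,
        1.37077593, -0.05692242]), 'qd': array([ 9.26649972e-04, -2.52345338e-03,  2.18516544e-03, -2.93362589e-03,
       -1.18749514e-03,  1.30499706e-03, -3.24464907e-05]), 'joint_torque': array([ 1.22791989e-03, -4.92567480e+01, -4.05001016e-01, -3.13400424e+01,
       -6.43084198e-02,  3.95010319e-02,  7.33388219e-05]), 'position': array([ 0.19978572, -0.61798025,  0.19638196]), 'tool_rot': array([-3.10163353e+00, -4.89027661e-01,  5.51646487e-04]), 'ft_force': array([ 1.00231448, -0.02542848,  0.13242704]), 'torque': array([-0.00010822, -0.00070757,  0.00255334]), 'grip_width': 1.0003282341971658}
```

View pics/top0.png

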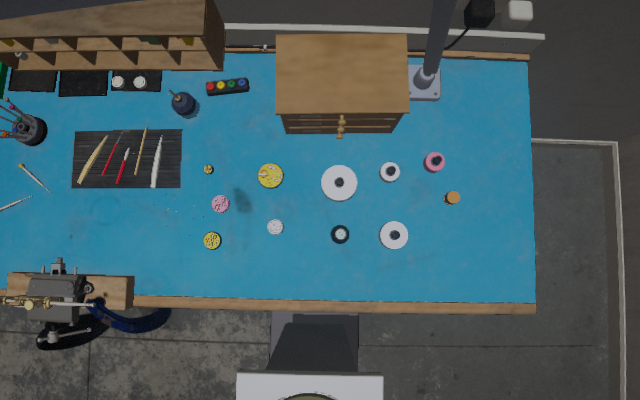

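View pics/side0.png

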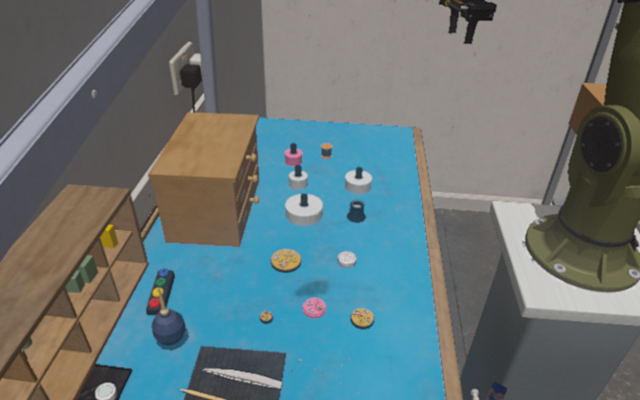

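```bash
python3 - <<'E'
from h import *
import pickle
D={n:pickle.load(open(n+'.pkl','rb')) for n in('top','side')}
pts={'top':dict(Lc=(339,183),Mc=(394,235),Sc=(390,172),PINKc=(434,162),Lm=(270,175),Mm=(212,240),Sm=(208,169),PINKm=(220,204),loupe=(340,234),tin=(275,227),spool=(453,198)),
'side':dict(Lc=(304,210),Mc=(358,182),Sc=(298,180),PINKc=(293,158),Lm=(286,260),Mm=(362,318),Sm=(266,317),PINKm=(314,307),loupe=(357,211),tin=(347,259),spool=(326,151))}
hh=dict(loupe=.0175,tin=.006,spool=.015)
for n,d in D.items():
    im=d['image']; hsv=cv2.cvtColor(im,cv2.COLOR_RGB2HSV)
    blue=((hsv[...,0]>92)&(hsv[...,0]<112)&(hsv[...,1]>150)).astype(np.uint8)
    lab=cv2.connectedComponentsWithStats(1-blue,connectivity=4)
    cv2.imwrite(f'pics/m_{n}.png',(1-blue)*255)
    for k,(u,v) in pts[n].items():
        l=lab[1][v,u]
        s=lab[2][l]; c=lab[3][l]
        if k.endswith('c'):
            win=np.zeros_like(blue); win[v-25:v+22,u-22:u+23]=1
            dark=((hsv[...,2]<60)&(win>0)&(hsv[...,1]<140 )&(lab[1]==l)).astype(np.uint8)
            q=cv2.connectedComponentsWithStats(dark,connectivity=8)
            if q[0]>1:
                i=1+np.argmax(q[2][1:,4]); kc=q[3][i]; print(n,k,'knob',kc.round(1),q[2][i],ray(d,*kc,.038)[:2].round(4))
            print(n,k,'body box',s,ray(d,*c,.018)[:2].round(4))
        else: print(n,k,c.round(1),s,ray(d,*c,hh.get(k,.0065))[:2].round(4))
d=D['top']
for u,v in((287,131),(390,131),(276,37),(408,110)): print(ray(d,u,v,0)[:2],ray(d,u,v,.2)[:2])
t=cv2.resize(D['top']['image'][130:260,190:470],None,fx=2.8,fy=2.8,interpolation=2)[:,:,::-1]
cv2.imwrite('pics/crop.png',t)
E
```

```text
top Lc knob [339.3 184.1] [337 183   6   3   9] [ 0.5595 -0.057 ]
top Lc body box [ 321  164   37   41 1134] [ 0.5649 -0.0566]
top Mc knob [398.  234.9] [397 233   3   5   8] [ 0.4537 -0.1832]
top Mc body box [373 221  36  29 731] [ 0.454  -0.1753]
top Sc knob [391.3 170.6] [387 167   8   8  31] [ 0.5915 -0.1684]
top Sc body box [376 161  27  22 420] [ 0.5929 -0.1665]
top PINKc knob [436.1 160.2] [432 157   9   8  51] [ 0.6167 -0.2662]
top PINKc body box [421 148  25  25 433] [ 0.6196 -0.265 ]
top Lm [269.9 175.3] [257 163  27  26 535] [0.5808 0.0963]
top Mm [211.6 240.1] [203 232  18  18 255] [0.4342 0.2198]
top Sm [207.8 168.8] [203 164  10  10  75] [0.5926 0.2361]
top PINKm [220.  203.5] [211 195  19  19 281] [0.5152 0.2048]
top loupe [338.9 234.4] [329 222  20  24 296] [ 0.4527 -0.0588]
top tin [274.1 225.4] [266 214  18  21 256] [0.4696 0.0834]
top spool [451.4 197.6] [443 190  18  16 213] [ 0.5386 -0.3063]
side Lc body box [     0      0    640    400 195436] [ 0.5343 -0.1897]
side Mc body box [344 167  48  30 762] [ 0.4472 -0.1592]
side Sc body box [     0      0    640    400 195436] [ 0.5343 -0.1897]
side PINKc body box [     0      0    640    400 195436] [ 0.5343 -0.1897]
side Lm [285.5 259.6] [270 248  32  24 599] [0.5797 0.1008]
side Mm [362.2 312.2] [350 297  27  31 599] [0.4332 0.2123]
side Sm [265.7 315.9] [259 310  14  13 139] [0.5914 0.2392]
side PINKm [314.2 307.2] [301 296  26  23 466] [0.5141 0.2108]
side loupe [358.6 213. ] [343 199  34  27 421] [ 0.4485 -0.0459]
side tin [334.5 258.3] [310 244  47  26 664] [0.4888 0.0856]
side spool [326.1 150.3] [320 142  14  18 204] [ 0.5381 -0.2999]
[0.68440736 0.06196257] [0.62783078 0.04401311]
[ 0.68991937 -0.17225517] [ 0.6320945  -0.13716209]
[0.91165594 0.09539905] [0.8036151  0.06987734]
[ 0.74067897 -0.21386578] [ 0.67135874 -0.16934928]
```

View pics/crop.png

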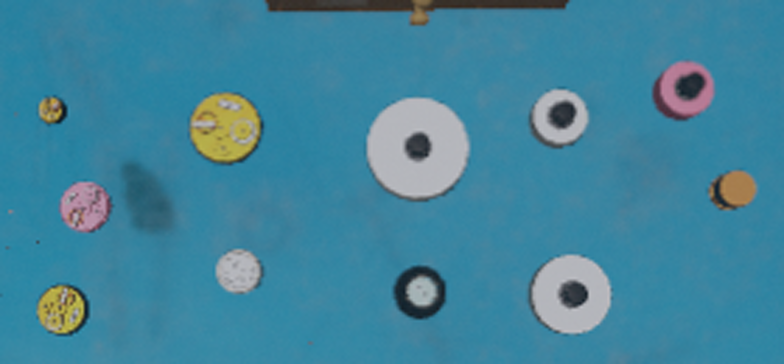

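Choices (top view): white caps L (339,183), M (394,235), S (390,172), not the pink cap (434,162). Brass movements L (270,175), M (212,240), S (208,169), not the pink one (220,204). I'll refine these with roof and brass masks.

```bash
cat >> h.py <<'E'
SEED={'top':dict(Lc=(339,183),Mc=(394,235),Sc=(390,172),Lm=(270,175),Mm=(212,240),Sm=(208,169)),
'side':dict(Lc=(304,210),Mc=(358,182),Sc=(298,180),Lm=(286,260),Mm=(362,318),Sm=(266,317))}
def tri(da,a,db,b):
    P=[];V=[]
    for d,p in((da,a),(db,b)):
        o=np.array(d['position']);v=ray(d,*p,0)-o;P.append(o);V.append(v/np.linalg.norm(v))
    M=[np.eye(3)-np.outer(v,v) for v in V]
    return np.linalg.solve(sum(M),sum(m@o for m,o in zip(M,P)))
def blob(mask,u,v,r):
    w=np.zeros(mask.shape,np.uint8); w[max(0,v-r):v+r,u-r:u+r]=1
    m=(mask&(w>0)).astype(np.uint8)
    cs=cv2.findContours(m,0,2)[0]
    c=cv2.convexHull(np.vstack([c for c in cs if cv2.contourArea(c)>=6] or cs)); M=cv2.moments(c)
    return (M['m10']/M['m00'],M['m01']/M['m00']),cv2.boundingRect(c)
E
python3 - <<'E'
from h import *
import pickle
D={n:pickle.load(open(n+'.pkl','rb')) for n in('top','side')}
for k in SEED['top']:
    C={}
    for n,d in D.items():
        hsv=cv2.cvtColor(d['image'],cv2.COLOR_RGB2HSV).astype(int); h,s,v=hsv[...,0],hsv[...,1],hsv[...,2]
        u,w=SEED[n][k]
        if k[1]=='c':
            if n=='top':
                c,b=blob((s<60)&(v>140),u,w,24); print(k,n,'roof',np.round(c,1),b,ray(d,*c,.026)[:2].round(4))
            # knob
            c,b=blob((v<70)&~((h>92)&(h<112)&(s>150)),u,w-(0 if n=='top' else 8),9); print(k,n,'knob',np.round(c,1),b)
            print('   ',ray(d,*c,.050 if n=='top' else .038)[:2].round(4))
        else:
            c,b=blob((h>15)&(h<35)&(s>100)&(v>80),u,w,18); print(k,n,np.round(c,1),b,ray(d,*c,.013)[:2].round(4))
        C[n]=c
    if k[1]=='m': print(k,'tri',tri(D['top'],C['top'],D['side'],C['side']).round(4))
t=np.hstack([cv2.resize(D['side']['image'][y-40:y+40,x-55:x+55],None,fx=3.6,fy=3.6,interpolation=2) for x,y in((320,190),(315,290))])[:,:,::-1]
cv2.imwrite('pics/crop2.png',t)
E
```

```text
Lc top roof [338.7 182.2] (321, 165, 36, 36) [ 0.5654 -0.0561]
Lc top knob [339.  181.8] (335, 178, 8, 8)
    [ 0.5627 -0.0555]
Lc side knob [303.5 201.1] (302, 196, 5, 9)
    [ 0.5639 -0.0453]
Mc top roof [393.6 234.6] (380, 221, 28, 28) [ 0.4544 -0.176 ]
Mc top knob [395.  234.8] (391, 231, 9, 8)
    [ 0.4535 -0.1745]Traceback (most recent call last):
  File "<stdin>", line 13, in <module>
  File "h.py", line 25, in blob
    return (M['m10']/M['m00'],M['m01']/M['m00']),cv2.boundingRect(c)
            ~~~~~~~~^~~~~~~~~
ZeroDivisionError: float division by zero
```

```bash
python3 - <<'E'
from h import *
import pickle
D={n:pickle.load(open(n+'.pkl','rb')) for n in('top','side')}
for k in SEED['top']:
    C={}
    for n,d in D.items():
        hsv=cv2.cvtColor(d['image'],cv2.COLOR_RGB2HSV).astype(int); h,s,v=hsv[...,0],hsv[...,1],hsv[...,2]
        u,w=SEED[n][k]
        if k[1]=='c':
            if n=='side': continue
            c,b=blob((s<60)&(v>140),u,w,24); print(k,n,'roof',np.round(c,1),b,ray(d,*c,.026)[:2].round(4))
        else:
            c,b=blob((h>15)&(h<35)&(s>100)&(v>80),u,w,18); print(k,n,np.round(c,1),b,ray(d,*c,.013)[:2].round(4))
        C[n]=c
t=np.hstack([cv2.resize(D['side']['image'][y-50:y+50,x-55:x+55],None,fx=3.6,fy=3.6,interpolation=2) for x,y in((320,190),(315,290))])[:,:,::-1]
cv2.imwrite('pics/crop2.png',t)
E
```

```text
Lc top roof [338.7 182.2] (321, 165, 36, 36) [ 0.5654 -0.0561]
Mc top roof [393.6 234.6] (380, 221, 28, 28) [ 0.4544 -0.176 ]
Sc top roof [389.8 171.1] (381, 162, 19, 19) [ 0.5925 -0.1674]
Lm top [270.1 175.3] (258, 164, 25, 24) [0.5796 0.0949]
Lm side [285.4 259.7] (272, 250, 28, 20) [0.5786 0.1081]
Mm top [211.6 240.1] (204, 232, 16, 17) [0.4342 0.2179]
Mm side [362.2 317.4] (352, 309, 21, 17) [0.4333 0.2291]
Sm top [207.8 169. ] (204, 165, 8, 9) [0.5909 0.2341]
Sm side [265.7 316.5] (261, 313, 11, 8) [0.59   0.2458]
```

View pics/crop2.png

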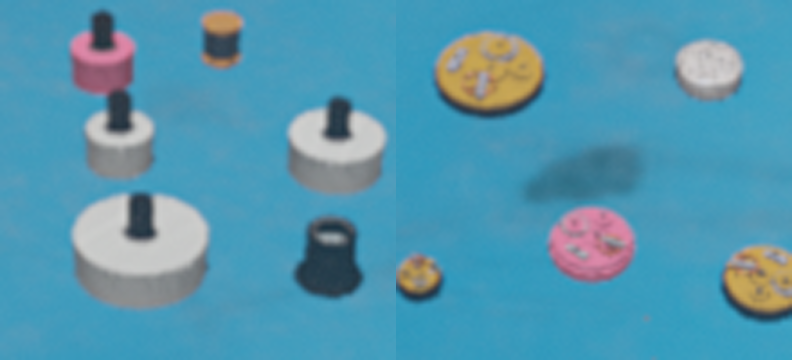

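```bash
python3 -m jog '[[40,55,0,-0.1],[80,110,0,-0.2],[120,170,0,-0.31],[160,230,0,-0.31],[200,290,0,-0.31],[240,350,0,-0.31],[275,410,-10,-0.31],[305,460,-20,-0.31]]' 0 30
python3 -m jog '[[30,50,-20,0],[50,85,-40,0],[60,100,-60,0],[60,100,-70,0],[60,100,-80,0],[60,100,-80,0],[60,100,-80,0],[60,100,-80,0]]'
python3 - <<'E'
from h import *
s=get_state();print(s['time'],s['position'],s['tool_rot'],s['grip_width'])
for n in('side','top'):
    d=snap(n,n+'1')
    R=cv2.Rodrigues(np.array(d['rotation'],float))[0] if np.shape(d['rotation'])!=(3,3) else np.array(d['rotation'])
    K=np.array([[d['fx'],0,d['cx']],[0,d['fy'],d['cy']],[0,0,1.]])
    print(n,cv2.projectPoints(np.array([s['position']]),cv2.Rodrigues(R.T)[0],-R.T@np.array(d['position']),K,np.array(d['D'],float))[0].ravel())
    im=d['image']; 
    if n=='side': cv2.imwrite('pics/c3.png',cv2.resize(im[90:250,220:420],None,fx=3.6,fy=3.6,interpolation=2)[:,:,::-1])
E
```

```text
time: 1.1
position: [0.4783, -0.2019, 0.1841]
tool_rot: [3.141, 0.004, 0.001]
ft_force: [1.2, -0.4, -0.7]
grip_width: 0.502
time: 2.1
position: [0.5378, -0.1042, 0.1049]
tool_rot: [3.141, 0.003, 0.002]
ft_force: [-0.5, -0.7, 0.0]
grip_width: 0.5
2.1 [ 0.53784437 -0.10424504  0.10488984] [3.14103690e+00 3.11754192e-03 1.77440212e-03] 0.5001025798534339
side [319.48322505 159.55015398]
top [364.83124168 190.61411296]
```

View pics/c3.png

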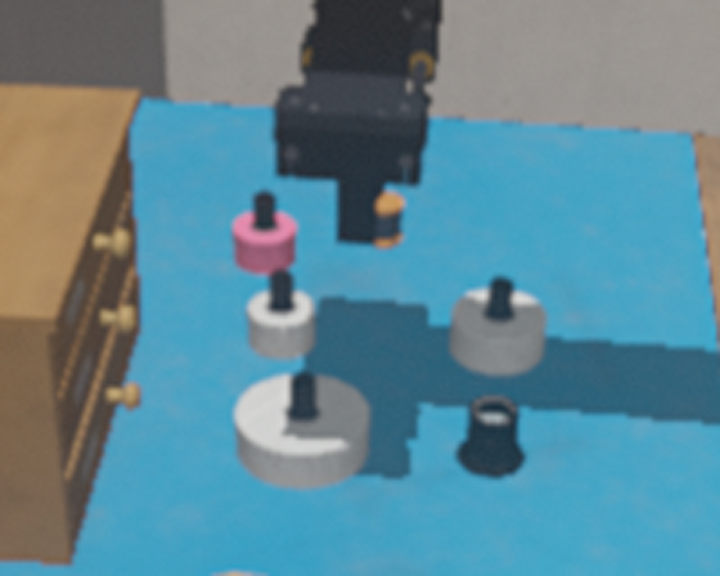

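```bash
cat >> h.py <<'E'
def proj(d,P):
    R=np.array(d['rotation'],float)
    if R.shape!=(3,3): R=cv2.Rodrigues(R)[0]
    K=np.array([[d['fx'],0,d['cx']],[0,d['fy'],d['cy']],[0,0,1.]])
    return cv2.projectPoints(np.array(P,float).reshape(-1,3),cv2.Rodrigues(R.T)[0],-R.T@np.array(d['position']),K,np.array(d['D'],float))[0][:,0].round(1)
E
python3 - <<'E'
from h import *
import pickle
d=get_image('side'); p=get_state()['position']
for dy in(.0218,.037,-.0218): print(dy,proj(d,[p+[x,dy,0] for x in(-.0095,.0095)]).tolist())
t=pickle.load(open('top.pkl','rb'))
print('base corner rays top', ray(t,320,397,0))
c=cv2.imread('pics/top1.png')
cv2.imwrite('pics/c4.png',cv2.resize(c[120:300,270:450],None,fx=3.3,fy=3.3,interpolation=2))
for z in(.0,.05,.105): print(z, proj(get_image('top'),[p+[0,0.037,z],p+[0,-.037,z]]).tolist())
E
```

```text
0.0218 [[323.1, 165.6], [313.9, 164.9]]
0.037 [[322.4, 169.5], [313.1, 168.9]]
-0.0218 [[325.0, 154.8], [316.1, 154.2]]
base corner rays top [ 0.10238135 -0.02532448  0.        ]
0.0 [[345.8, 190.3], [383.3, 191.1]]
0.05 [[347.6, 186.8], [387.6, 187.7]]
0.105 [[349.9, 182.3], [393.1, 183.3]]
```

View pics/c4.png

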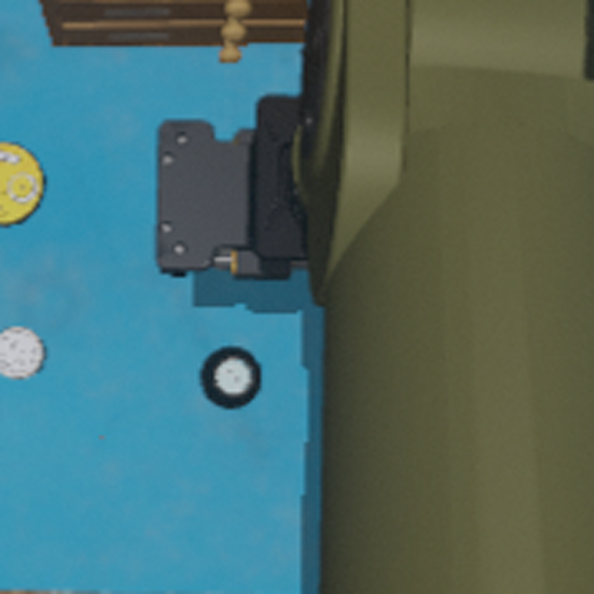

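```bash
python3 -m jog '[[-5,45,0,0],[-12,90,0,0],[-18,134,0,0],[-18,134,-25,0],[-18,134,-50,0],[-18,134,-70,0],[-18,134,-80,0],[-18,134,-80,0]]' -1 10
python3 -m jog '[[0,0,-5,0],[0,0,-10,0],[0,0,-14,0],[0,0,-17,0],[0,0,-19,0],[0,0,-21,0],[0,0,-21,0],[0,0,-21,0]]'
python3 - <<'E'
from h import *
s=get_state();p=s['position'];print(s['time'],p,s['grip_width'],s['ft_force'])
for n in('side','top'):
    d=snap(n,n+'2')
    for w in(-.0095,.0095): print(n,proj(d,[p+[w,y,0] for y in(-.015,0,.015)]).tolist())
c=cv2.imread('pics/side2.png')
cv2.imwrite('pics/c5.png',cv2.resize(c[150:290,250:400],None,fx=4,fy=4,interpolation=2))
E
```

```text
time: 3.4
position: [0.5192, 0.0304, 0.0238]
tool_rot: [-3.141, -0.005, 0.002]
ft_force: [0.3, 0.0, 1.0]
grip_width: 0.006
time: 4.4
position: [0.5196, 0.0303, 0.0033]
tool_rot: [3.142, 0.004, 0.0]
ft_force: [-0.4, 0.3, -0.9]
grip_width: 0.005
4.4 [0.5195778  0.03033684 0.00325671] 0.004869097600259282 [-0.38202481  0.27731595 -0.86396945]
side [[326.4, 234.7], [325.8, 239.5], [325.1, 244.5]]
side [[317.0, 233.9], [316.2, 238.8], [315.4, 243.7]]
top [[305.5, 207.8], [298.7, 207.7], [292.0, 207.5]]
top [[305.7, 199.3], [299.0, 199.2], [292.2, 199.0]]
```

View pics/c5.png

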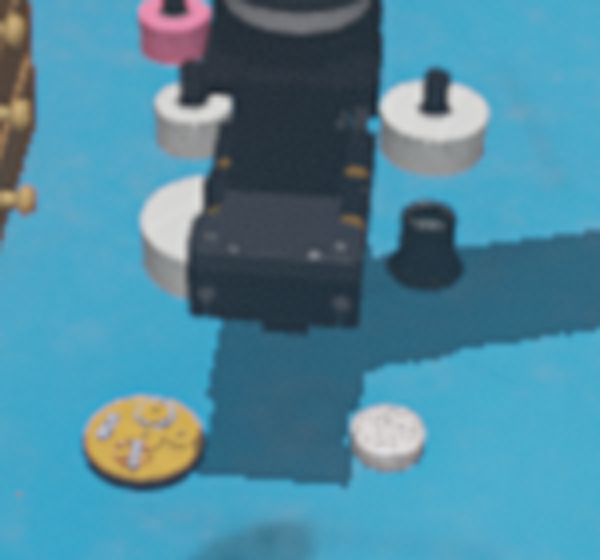

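```bash
python3 -m jog '[[0,0,-1,0],[0,0,-2,0],[0,0,-3,0],[0,0,-4,0],[0,0,-5,0],[0,0,-5,0],[0,0,-5,0],[0,0,-5,0]]'
python3 - <<'E'
from h import *
import pickle
a=cv2.imread('pics/top2.png')
cv2.imwrite('pics/c6.png',cv2.resize(a[120:270,230:390],None,fx=4,fy=4,interpolation=2))
E
```

```text
time: 5.5
position: [0.5196, 0.0303, -0.0018]
tool_rot: [3.141, 0.004, 0.0]
ft_force: [-0.3, 0.1, -0.1]
grip_width: 0.006
```

View pics/c6.png

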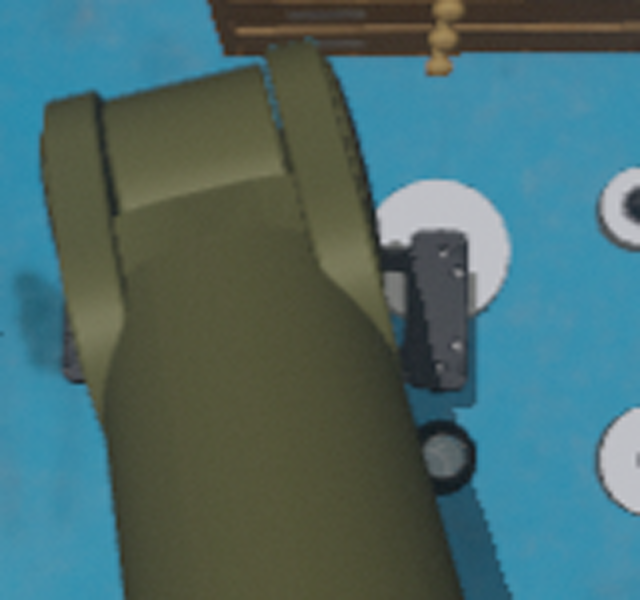

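```bash
python3 -m jog '[[0,0,-1,0],[0,0,-2,0],[0,0,-3,0],[0,0,-4,0],[0,0,-5,0],[0,0,-6,0],[0,0,-7,0],[0,0,-7,0]]'; python3 -m jog '[[0,0,-1,0],[0,0,-2,0],[0,0,-3,0],[0,0,-4,0],[0,0,-5,0],[0,0,-6,0],[0,0,-6,0],[0,0,-6,0]]'
```

```text
time: 6.5
position: [0.5194, 0.0303, -0.0089]
tool_rot: [3.142, 0.004, -0.0]
ft_force: [-0.2, -0.8, -0.5]
grip_width: 0.009
time: 7.5
position: [0.5195, 0.0303, -0.0148]
tool_rot: [3.141, 0.004, -0.0]
ft_force: [0.7, -0.3, -0.9]
grip_width: 0.005
```

```bash
python3 -m jog '[[0,0,-1,0],[0,0,-1.5,0],[0,0,-2,0],[0,0,-2.5,0],[0,0,-3,0],[0,0,-3.5,0],[0,0,-4,0],[0,0,-4,0]]'; python3 - <<'E'
from h import *
s=get_state();p=s['position']
d=snap('side','side3')
for w in(-.0095,.0095): print(proj(d,[p+[w,y,0] for y in(-.015,0,.015)]).tolist())
c=cv2.imread('pics/side3.png')
cv2.imwrite('pics/c7.png',cv2.resize(c[190:290,270:370],None,fx=6,fy=6,interpolation=2))
E
```

```text
time: 8.5
position: [0.5195, 0.0303, -0.0189]
tool_rot: [3.142, 0.004, -0.0]
ft_force: [0.1, 0.1, -0.1]
grip_width: 0.007
[[326.1, 243.0], [325.5, 247.9], [324.8, 252.9]]
[[316.8, 242.3], [316.1, 247.1], [315.3, 252.1]]
```

View pics/c7.png

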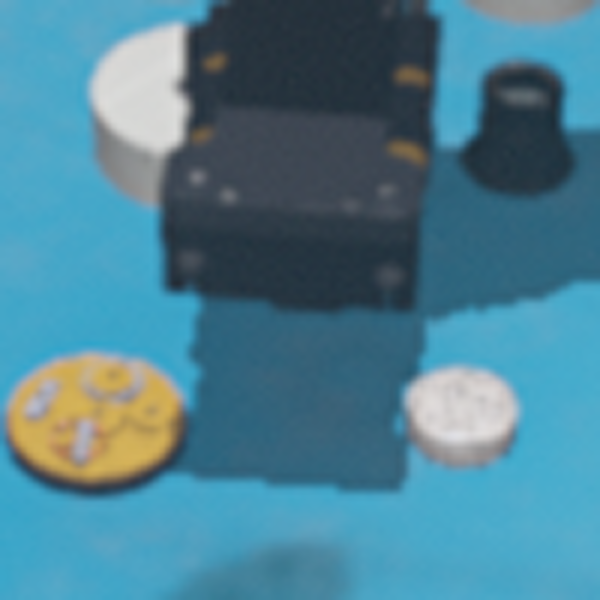

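```bash
python3 -m jog '[[0,0,-1,0],[0,0,-1.5,0],[0,0,-2,0],[0,0,-2.5,0],[0,0,-3,0],[0,0,-3.5,0],[0,0,-4,0],[0,0,-4,0]]'
```

```text
time: 9.55
position: [0.5195, 0.0303, -0.0229]
tool_rot: [3.142, 0.004, -0.0]
ft_force: [-0.1, -0.6, -0.5]
grip_width: 0.009
```

```bash
python3 -m jog '[[0,0,-1,0],[0,0,-1.5,0],[0,0,-2,0],[0,0,-2.5,0],[0,0,-3,0],[0,0,-3.5,0],[0,0,-4,0],[0,0,-4,0]]'
```

```text
time: 10.55
position: [0.5195, 0.0303, -0.0248]
tool_rot: [3.14, 0.004, -0.001]
ft_force: [-6.0, -0.5, 18.5]
grip_width: 0.008
```

```bash
python3 -m jog '[[0,0,30,0],[0,0,60,0],[0,0,90,0],[15,-30,95,0],[30,-60,95,0],[47,-87,95,0],[47,-87,95,0],[47,-87,95,0]]' 0.3 30; python3 -m jog '[[0,0,-20,0],[0,0,-40,0],[0,0,-55,0],[0,0,-60,0],[0,0,-62,0],[0,0,-64,0],[0,0,-64,0],[0,0,-64,0]]'; python3 -m jog '[[0,0,0,0],[0,0,0,0],[0,0,0,0],[0,0,0,0],[0,0,0,0],[0,0,0,0],[0,0,0,0],[0,0,0,0]]' -1
```

```text
time: 11.55
position: [0.5661, -0.0558, 0.0679]
tool_rot: [-3.141, -0.005, 0.001]
ft_force: [-0.2, 0.6, 0.8]
grip_width: 0.643
time: 12.55
position: [0.5668, -0.0568, 0.0046]
tool_rot: [3.141, 0.004, 0.001]
ft_force: [-0.3, 0.5, -0.5]
grip_width: 0.651
time: 13.55
position: [0.5665, -0.0566, 0.0042]
tool_rot: [-3.142, -0.005, 0.0]
ft_force: [-0.6, 0.5, -0.4]
grip_width: 0.174
```

```bash
python3 -m jog '[[0,0,12,0],[0,0,25,0],[0,0,40,0],[3,30,45,0],[6,65,45,0],[10,105,45,0],[14,140,45,0],[14,152,45,0]]'; python3 -m jog '[[0,0,-4,0],[0,0,-8,0],[0,0,-12,0],[0,0,-16,0],[0,0,-20,0],[0,0,-20,0],[0,0,-20,0],[0,0,-20,0]]'; python3 - <<'E'
from h import *
p=get_state()['position'];print(p)
for n,(u,v) in(('side',(286,250)),('top',(270,175))):
    c=snap(n,n+'4')['image'][:,:,::-1]
    cv2.imwrite(f'pics/z{n}.png',cv2.resize(c[v-60:v+60,u-60:u+60],None,fx=5,fy=5,interpolation=2))
E
```

```text
time: 14.55
position: [0.5808, 0.0983, 0.0504]
tool_rot: [-3.14, -0.01, -0.002]
ft_force: [0.0, -0.2, -1.0]
grip_width: 0.174
time: 15.55
position: [0.5807, 0.0954, 0.0294]
tool_rot: [3.142, 0.005, 0.001]
ft_force: [0.1, 1.1, -1.2]
grip_width: 0.174
[0.58066452 0.09542718 0.02937748]
```

View pics/zside.png

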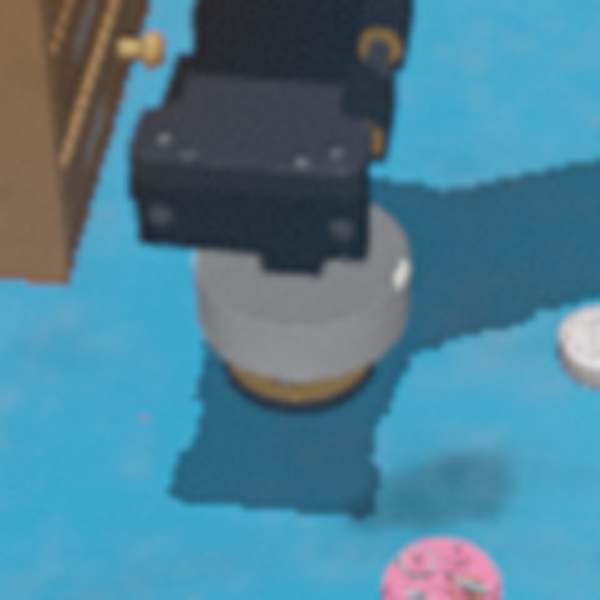

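```bash
python3 -m jog '[[1,0,-6,0],[1,0,-12,0],[1,0,-17,0],[1,0,-21,0],[1,0,-24,0],[1,0,-25,0],[1,0,-25.5,0],[1,0,-25.5,0]]'; python3 -m jog '[[0,0,0,0],[0,0,0,0],[0,0,0,0],[0,0,0,0],[0,0,20,0],[0,0,45,0],[0,0,70,0],[0,0,70,0]]' 0.3; python3 -m jog '[[-15,-30,0,0],[-35,-75,0,0],[-55,-120,0,0],[-75,-165,0,0],[-95,-210,0,0],[-115,-250,0,0],[-127,-274,0,0],[-127,-274,0,0]]'; python3 - <<'E'
from h import *
p=get_state()['position'];print(p)
d=snap('top','top5')
hsv=cv2.cvtColor(d['image'],cv2.COLOR_RGB2HSV).astype(int);s,v=hsv[...,1],hsv[...,2]
c,b=blob((s<60)&(v>140),270,175,26);print(c,b,ray(d,*c,.026))
c=d['image'][:,:,::-1];cv2.imwrite('pics/c8.png',cv2.resize(c[120:260,190:400],None,fx=3.6,fy=3.6,interpolation=2))
E
```

```text
time: 16.65
position: [0.5816, 0.0953, 0.0041]
tool_rot: [3.141, 0.004, 0.0]
ft_force: [-2.2, -1.0, 3.8]
grip_width: 0.174
time: 17.65
position: [0.5838, 0.0959, 0.0772]
tool_rot: [-3.141, -0.004, -0.009]
ft_force: [0.5, 0.5, 0.1]
grip_width: 0.65
time: 18.65
position: [0.4531, -0.1807, 0.0734]
tool_rot: [3.141, -0.003, -0.002]
ft_force: [1.3, -0.8, -0.2]
grip_width: 0.647
[ 0.45309151 -0.18068472  0.07336515]
(270.1050944669366, 173.9794197031039) (252, 157, 37, 35) [0.58035484 0.09341599 0.026     ]
```

View pics/c8.png

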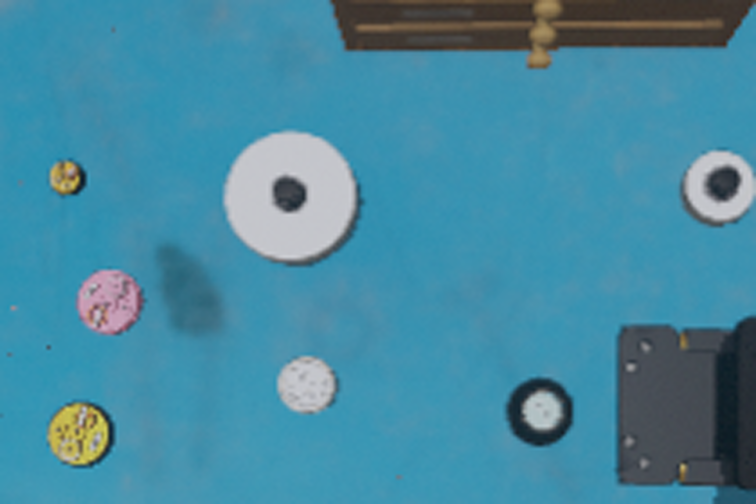

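```bash
python3 -m jog '[[1.5,3,-20,0],[1.5,3,-40,0],[1.5,3,-55,0],[1.5,3,-63,0],[1.5,3,-67,0],[1.5,3,-69.5,0],[1.5,3,-69.5,0],[1.5,3,-69.5,0]]';  python3 -m jog '[[0,0,0,0],[0,0,0,0],[0,0,0,0],[0,0,0,0],[0,0,0,0],[0,0,0,0],[0,0,0,0],[0,0,0,0]]' -1
```

```text
time: 19.7
position: [0.4563, -0.1759, 0.0046]
tool_rot: [3.141, 0.004, 0.001]
ft_force: [-0.6, -0.4, 1.0]
grip_width: 0.653
time: 20.7
position: [0.456, -0.1756, 0.0042]
tool_rot: [-3.142, -0.004, 0.0]
ft_force: [-0.1, 0.5, 0.9]
grip_width: 0.176
```

```bash
python3 -m jog '[[0,0,15,0],[0,0,35,0],[0,0,60,0],[0,20,68,0],[0,60,68,0],[-4,105,68,0],[-8,150,68,0],[-10,195,68,0]]'; python3 -m jog '[[-3,45,0,0],[-6,90,0,0],[-8,130,0,0],[-11,170,-5,0],[-11,195,-15,0],[-11,200,-30,0],[-11,201,-42,0],[-11,201,-42,0]]'; python3 -m jog '[[0,0,0,0],[0,0,0,0],[0,0,0,0],[0,0,0,0],[0,0,0,0],[0,0,0,0],[0,0,0,0],[0,0,0,0]]'; python3 - <<'E'
from h import *
c=snap('side','side6')['image'][:,:,::-1];u,v=362,310
cv2.imwrite('pics/c9.png',cv2.resize(c[v-60:v+60,u-60:u+60],None,fx=5,fy=5,interpolation=2))
E
```

```text
time: 21.7
position: [0.4448, 0.0221, 0.072]
tool_rot: [3.141, 0.006, -0.001]
ft_force: [0.8, -0.6, -1.4]
grip_width: 0.174
time: 22.7
position: [0.4339, 0.2186, 0.0287]
tool_rot: [3.14, 0.002, -0.005]
ft_force: [0.1, -0.6, -1.2]
grip_width: 0.175
time: 23.7
position: [0.435, 0.2203, 0.0302]
tool_rot: [3.142, 0.004, -0.0]
ft_force: [-0.4, 0.0, -0.5]
grip_width: 0.176
```

View pics/c9.png

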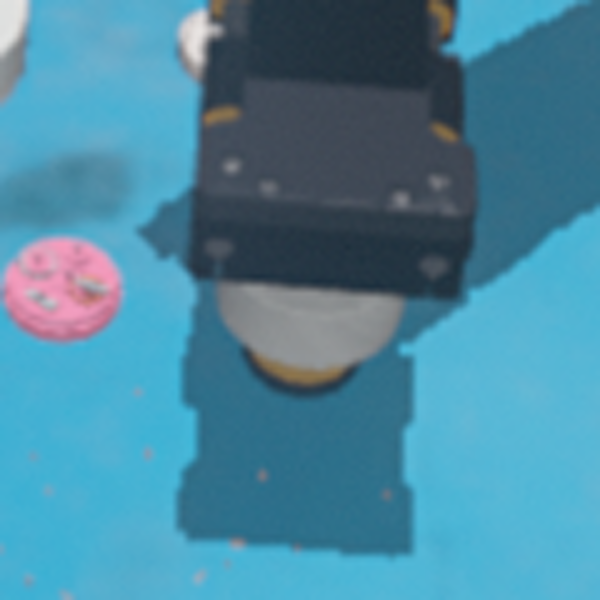

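```bash
python3 - <<'E'
from h import *
d=get_image('side')
for P in([.435,.22,0],[.435,.25,0],[.435,.25,.026],[.445,.22,0]): print(P,proj(d,[P]).tolist())
im=d['image'][:,:,::-1]; print(im[312+60-60:345,362-60+60][:, :].tolist()[:30])
E
```

```text
[0.435, 0.22, 0] [[360.7, 318.2]]
[0.435, 0.25, 0] [[360.2, 332.6]]
[0.435, 0.25, 0.026] [[361.4, 322.1]]
[0.445, 0.22, 0] [[354.7, 317.7]]
[[153, 151, 148], [152, 150, 147], [150, 149, 145], [150, 149, 145], [151, 149, 147], [149, 147, 144], [148, 147, 144], [150, 149, 145], [150, 149, 145], [151, 148, 145], [147, 147, 144], [125, 136, 141], [89, 119, 137], [78, 115, 136], [77, 96, 110], [74, 66, 59], [82, 66, 40], [108, 88, 44], [135, 108, 46], [139, 111, 44], [138, 111, 45], [138, 110, 47], [138, 111, 48], [137, 111, 46], [138, 112, 50], [137, 111, 47], [138, 112, 46], [139, 112, 47], [138, 111, 46], [139, 112, 47]]
```

```bash
python3 -m jog '[[0.5,-1,-6,0],[0.5,-1,-12,0],[0.5,-1,-17,0],[0.5,-1,-21,0],[0.5,-1,-24,0],[0.5,-1,-25.5,0],[0.5,-1,-26.2,0],[0.5,-1,-26.2,0]]'; python3 -m jog '[[0,0,0,0],[0,0,0,0],[0,0,0,0],[0,0,0,0],[0,0,20,0],[0,0,45,0],[0,0,70,0],[0,0,70,0]]' 0.3; python3 -m jog '[[10,-30,0,0],[25,-75,0,0],[40,-120,0,0],[55,-165,0,0],[70,-210,0,0],[85,-250,0,0],[100,-290,0,0],[105,-300,0,0]]';python3 -m jog '[[20,-35,0,0],[40,-70,0,0],[53,-84,0,0],[53,-84,0,0],[53,-84,0,0],[53,-84,0,0],[53,-84,0,0],[53,-84,0,0]]'
```

```text
time: 24.8
position: [0.4356, 0.2194, 0.0042]
tool_rot: [3.142, 0.004, 0.0]
ft_force: [0.1, -0.2, 0.6]
grip_width: 0.176
time: 25.8
position: [0.437, 0.2199, 0.0757]
tool_rot: [-3.141, -0.004, -0.006]
ft_force: [-0.1, 0.3, -0.1]
grip_width: 0.649
time: 26.8
position: [0.5401, -0.0843, 0.0725]
tool_rot: [3.141, -0.003, -0.003]
ft_force: [0.0, 1.2, 0.6]
grip_width: 0.648
time: 27.8
position: [0.5934, -0.1644, 0.0742]
tool_rot: [3.141, 0.005, 0.0]
ft_force: [-0.0, -0.7, -0.1]
grip_width: 0.651
```

```bash
python3 -m jog '[[0.5,-1.5,-20,0],[0.5,-1.5,-40,0],[0.5,-1.5,-55,0],[0.5,-1.5,-63,0],[0.5,-1.5,-67,0],[0.5,-1.5,-70,0],[0.5,-1.5,-70,0],[0.5,-1.5,-70,0]]';  python3 -m jog '[[0,0,0,0],[0,0,0,0],[0,0,0,0],[0,0,0,0],[0,0,0,0],[0,0,0,0],[0,0,0,0],[0,0,0,0]]' -1; python3 -m jog '[[0,0,15,0],[0,0,35,0],[0,0,55,0],[0,0,75,0],[0,20,85,0],[0,60,85,0],[0,105,85,0],[0,150,85,0]]'; python3 -m jog '[[0,50,0,0],[0,100,0,0],[0,150,0,0],[0,190,0,0],[0,225,0,0],[0,245,0,0],[0,253,0,0],[0,253,0,0]]'
```

```text
time: 28.8
position: [0.5944, -0.1662, 0.0045]
tool_rot: [3.141, 0.004, 0.001]
ft_force: [-0.7, -0.5, 0.5]
grip_width: 0.646
time: 29.8
position: [0.594, -0.1662, 0.004]
tool_rot: [3.142, 0.004, -0.0]
ft_force: [0.7, 1.0, 0.7]
grip_width: 0.172
time: 30.8
position: [0.5934, -0.013, 0.0892]
tool_rot: [-3.141, -0.006, 0.0]
ft_force: [0.7, -0.2, 0.4]
grip_width: 0.172
time: 31.8
position: [0.594, 0.2363, 0.0889]
tool_rot: [3.141, 0.004, -0.001]
ft_force: [-0.3, -1.6, -0.6]
grip_width: 0.17
```

```bash
python3 -m jog '[[-2,0,-15,0],[-2,0,-30,0],[-2,0,-42,0],[-2,0,-50,0],[-2,0,-56,0],[-2,0,-58.5,0],[-2,0,-58.5,0],[-2,0,-58.5,0]]'; python3 - <<'E'
from h import *
d=snap('side','side7');c=d['image'][:,:,::-1];u,v=266,310
cv2.imwrite('pics/c10.png',cv2.resize(c[v-50:v+50,u-50:u+50],None,fx=6,fy=6,interpolation=2))
p=get_state()['position']
q=np.array([p[0],p[1],0])
print(proj(d,[q,q+[0,.0215,0],q+[0,.0215,.026],q+[.01,0,0],q+[0,.011,0]]).tolist())
E
```

```text
time: 32.8
position: [0.5923, 0.237, 0.0309]
tool_rot: [-3.141, -0.004, -0.001]
ft_force: [0.1, -0.6, -0.7]
grip_width: 0.177
[[265.6, 317.5], [263.2, 327.7], [262.4, 317.1], [259.7, 316.9], [264.4, 322.6]]
```

View pics/c10.png

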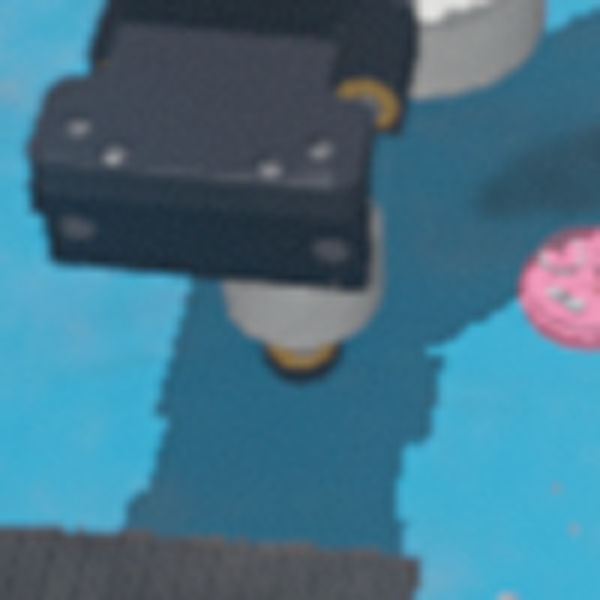

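```bash
python3 -m jog '[[1,-1.5,-6,0],[1,-1.5,-12,0],[1,-1.5,-17,0],[1,-1.5,-21,0],[1,-1.5,-24,0],[1,-1.5,-26,0],[1,-1.5,-26.8,0],[1,-1.5,-26.8,0]]'; python3 -m jog '[[0,0,0,0],[0,0,0,0],[0,0,0,0],[0,0,0,0],[0,0,20,0],[0,0,45,0],[0,0,80,0],[0,0,110,0]]' 0.3; python3 -m jog '[[0,-40,15,0],[0,-80,30,0],[-10,-130,30,0],[-10,-180,30,0],[-20,-230,30,0],[-20,-280,30,0],[-20,-320,30,0],[-20,-340,30,0]]'; python3 - <<'E'
from h import *
t=snap('top','top9')['image'][125:260,190:470]; s=snap('side','side9')['image'][135:345,230:400]
a=cv2.resize(t,(480,231),interpolation=2); b=cv2.resize(s,(480,593),interpolation=2)
b=cv2.resize(s,(300,371),interpolation=2)
o=np.zeros((371,790,3),np.uint8);o[:231,:480]=a;o[:,490:]=b
cv2.imwrite('pics/f.png',o[:,:,::-1]); print(get_state()['time'])
E
```

```text
time: 33.85
position: [0.5931, 0.2354, 0.004]
tool_rot: [3.142, 0.005, 0.0]
ft_force: [-0.4, -0.2, 1.1]
grip_width: 0.173
time: 34.85
position: [0.5935, 0.2358, 0.1167]
tool_rot: [-3.141, -0.005, -0.003]
ft_force: [2.0, -0.0, -0.1]
grip_width: 0.651
time: 35.85
position: [0.5732, -0.1074, 0.145]
tool_rot: [3.14, -0.001, 0.002]
ft_force: [1.0, -1.2, 0.1]
grip_width: 0.653
35.95
```

View pics/f.png

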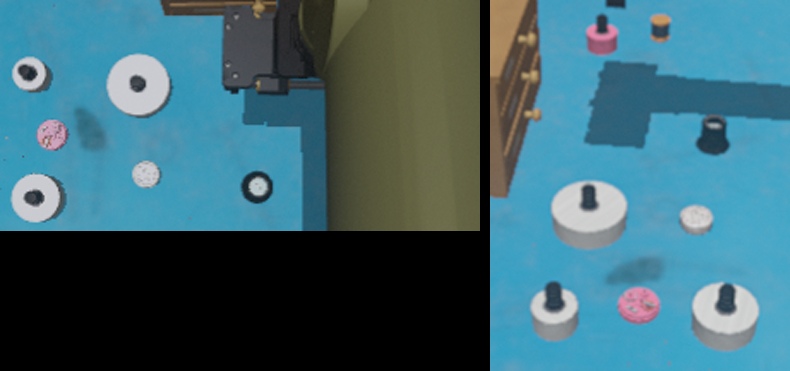

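```bash
python3 - <<'E'
from h import *
d=get_image('top');hsv=cv2.cvtColor(d['image'],cv2.COLOR_RGB2HSV).astype(int);s,v=hsv[...,1],hsv[...,2]
for k in('Lm','Mm','Sm'):
    c,b=blob((s<60)&(v>140),*SEED['top'][k],24);print(k,b,ray(d,*c,.026)[:2].round(4))
print(close_job())
E
```

```text
Lm (252, 157, 37, 35) [0.5803 0.0934]
Mm (197, 227, 28, 28) [0.4338 0.2171]
Sm (197, 158, 20, 20) [0.5917 0.2334]
the job is handed in; nothing more can be done
None
```

All three caps now stand over the movements of their own size, and the job is handed in at about 36 s of the 83 s allowed. I picked each cap up by its knob, carried it upright and checked it from the side just above its movement before lowering and releasing it.

**Last checks:**
- The top and side pictures show the three caps sitting flat, with the gripper clear of them.
- The roof centres lie within about 1.5 mm of where I had measured the movements, against 8 mm of play all round.
- The loupe, tin and spool and the pink cap and movement look undisturbed. I judged this by eye from the final picture and did not re-measure their positions.

**Disagreements:**
- **Tool height:** the arm's reported height was about 24.5 mm too low. I found this by lowering the closed fingers onto the bench between the parts (about 18 N) and corrected every height for it.
- **Side camera:** it disagreed with the top camera by about 12 mm in y. I used the top camera and the arm for absolute positions, and the side camera only to compare each cap with its movement.

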